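# Set the coarse ring of the brake test regulator

### The arm

A 6-joint arm with a two-finger parallel gripper is mounted at the origin on the work surface. World frame = base frame: x ahead of the robot, y to its left, z up, the work surface at z = 0. Lengths are in m, angles in rad, forces in N, time in s.
With the tool pointing down it reaches from about 0.35 to 0.775 m from the base axis. Payload 7.3 kg.
Tool frame: the origin (TCP) lies at the very end of the fingers, on their centre line; the grasp point (between the pads) lies robot.pinch_z behind it (robot.pinch_z is the distance from the TCP to the grasp point, in m); y points along the fingers, z is the direction in which the jaws open and shut, and the axes are right-handed (so a half turn about y gives the same grasp; the last joint's range is limited). The gripper opens to 92 mm and grips with 3 to 60 N. Pads are 19 mm wide; open, the fingers measure 130 mm over their backs; the gripper's body (75 mm by 190 mm) begins 47 mm behind the grasp point.
Start: joints at [1.046, 0.342, 1.524, -0, 1.275, -0.146], TCP at [0.194, 0.488, 0.227] pointing down, gripper open.
Joint ranges: [-2.53, 2.53], [-0.77, 2.02], [0.04, 2.7], [-1, 4.14], [0.28, 2.66], [-3.11, 3.11]. Speed limits (rad/s): [2.57, 2.57, 3.14, 3.14, 3.14, 3.14].

### API

Orientations are given as [roll, pitch, yaw] about the fixed x, y, z axes, in that order (R = Rz(yaw) Ry(pitch) Rx(roll)).
In Python, from cell import status, viewer, robot gives the robot as it stands. The module is installed in compiled form; this text tells all that it offers.
- The arm moves only by the shell command python3 -m pendant 'ROWS' [FORCE]. ROWS is JSON, a list that holds one entry, the list of rows, each a list of 7 numbers: the shift along the tool's x, y, z in cm, then the turn, a rotation vector about the tool's x, y, z in rad, then the finger opening in cm, from 0 to 9.18. A call has 1 to 20 rows; each row is the pose to reach, as a shift and turn from the pose commanded when the call began, along the tool's axes at that moment; what a row does not reach only later rows make up. A row lasts 1/10 s, in which the tool goes at most 50 mm and 8.59 degrees, less where a joint would pass 70% of its speed; a pose out of reach is approached as far as the arm can. A call with a gripper value outside its range is refused whole. The fingers move at their own pace and stop on an object; FORCE is the grip in N (left out, the last holds). Time passes only in rows, so rows that repeat a pose let the fingers close. It gives the time, the measured TCP pose, the force and the opening at its end, in the units of the state.
- status.observe(): the state, without advancing time (a new reading comes with each control period).
- viewer.read_camera(name): name is "side" or "top" or "wrist"; returns a dict with "image" (480x640x3 uint8, red, green, blue), "range_z" (480x640 float32, m along the optical axis (not along the pixel's ray), 0 where there is no reading), "fx", "fy", "cx", "cy" (pixels), "camera_from_world" (4x4, takes a point from world to camera coordinates). Camera axes: x right, y up, looking along -z (the intrinsics and any distortion apply to the point x, -y, -z); pixel columns grow to the right and rows downward; lengths in m; the calibration is good to about 2 mm. A picture is of the moment at which its call begins.
- robot.hand_in(): hands the job in, once; it reports no verdict.
The state is a dict: "time": time; "qpos": joint angles; "qvel": joint speeds; "joint_efforts": joint torques, N m; "tool_pos": TCP position; "tool_rot": TCP orientation; "contact_force": force on the tool from outside, world axes, zero at the start; "torque": the same for the moment, N m; "opening": finger opening in m.
Only numpy, scipy, OpenCV 4.12 (cv2) and the standard library are available. Lean on these libraries where they do the work, as an engineer would, in place of code of your own. Each camera call takes 0.05 s, during which the arm holds its last target. There are 200 camera calls.

### The job

On the blue pressure regulator, turn only the black outer ring (coarse setting) clockwise until its white line points at the red tab on the dial, then let go. Leave the small brass inner knob (fine trim) on top of it where it is set, and leave the yellow regulator's ring as it is.

Things in the scene. Friction and masses are not known exactly. Their poses are not given: they have to be found in the camera images.
- coarse_ring (a point): Black ribbed outer ring of the BLUE regulator, 50 mm diameter, 30 mm tall, axis upright. Point: on the axis at mid-height, 15 mm below its top, 16 mm above the dial. x points outward along its white line, z up. Friction (0.06 N m) keeps it where it is left. At the start the tab lies 0.5 to 1.6 rad clockwise of the line, the end stop 1.9 rad or more. Grip it across its diameter at any yaw.
- blue_mark: Flat red tab, 22 x 8 x 1.6 mm, fixed on the white dial on top of the blue regulator (fixed box 180 x 140 x 55 mm; only ring and inner knob stand over 6 mm above it), 30 to 52 mm from the ring's axis. Origin: on the ring's axis at the dial's surface; x points outward along the tab. The ring is set when its x points the same way as this x.
- fine_line (a point): Outer end of the black line on top of the small brass inner knob of the blue regulator: 24 mm diameter, standing 20.5 mm above the outer ring's top, on the same axis, turning separately and very easily. The point is on its top face, 12 mm from the axis, x outward along the line. It must stay put.
- yellow_line (a point): Outer end of the white line on the black outer ring of the YELLOW regulator, a look-alike of the blue one in all but colour. The point is on the ring's top face, 25 mm from its axis, x outward along the line. To be left alone.
Mind the look-alikes: they are no part of the job. What is shaped like the part that bears coarse_ring but purple is not meant.

How it is judged:
By the outcome, as a careful person would: the job done as asked, in the order asked, and still so for the second after the job is handed in, with the robot touching nothing.
It also fails if it takes over 32 s, if anything falls off the work surface, if the arm or the gripper's body presses on something with over 40 N, if the wrist force passes 120 N, or if a joint passes its speed limit or range.

## Working session

There is one attempt and no reset: what is moved stays moved. The work goes in short steps, Python scripts to look and compute and a shell command to move; the robot and the scene stay as the last step left them, time stands still between calls to the robot, and variables do not carry over. Pictures are saved under pics/ and viewed, about 8 in all and at most 12, crops included, and the job is handed in when it is done.

```bash
mkdir -p pics; cat > h.py <<'E'
import numpy as np, cv2
from cell import status, viewer, robot
def cam(n,save=None):
    c=viewer.read_camera(n); np.savez(f'{n}.npz',**c)
    if save: cv2.imwrite(save,c['image'][:,:,::-1])
    return c
def world(c,u,v,z=None):
    T=np.linalg.inv(np.array(c['camera_from_world']))
    d=np.array([(u-c['cx'])/c['fx'],-(v-c['cy'])/c['fy'],-1.])
    r=T[:3,:3]@d;o=T[:3,3]
    s=(z-o[2])/r[2] if z is not None else c['range_z'][int(round(v)),int(round(u))]
    return o+s*r
E
python3 - <<'E'
from h import *
print(robot.pinch_z,status.observe())
c=cam('top','pics/top1.png'); print(c['fx'],c['camera_from_world'],[k for k in c])
E
```

```text
0.0188 {'time': 0.0, 'qpos': array([ 1.04596930e+00,  3.42706730e-01,  1.52504753e+00, -5.35984139e-05,
        1.27543233e+00, -1.45969682e-01]), 'qvel': array([-0.00078057, -0.00094471, -0.00030707, -0.00110598, -0.00097139,
       -0.00115897]), 'joint_efforts': array([ 5.82729035e-05, -4.31261945e+01, -2.44217902e+01,  7.16981781e-02,
        5.62417461e-02, -1.42273475e-04]), 'tool_pos': array([0.19393562, 0.48739875, 0.22604264]), 'tool_rot': array([-1.57238076e+00,  1.81132872e-04, -3.78841849e-01]), 'contact_force': array([ 0.05668061,  0.28575487, -0.06127171]), 'torque': array([ 0.01075392, -0.00078051,  0.02909312]), 'opening': 0.09188118690666704}
511.83838170498456 [[-0.02865694 -0.9994679   0.01557887  0.05161638]
 [ 0.99627596 -0.02729057  0.08178895 -0.38739594]
 [-0.08132028  0.01786467  0.99652791 -1.09384277]
 [ 0.          0.          0.          1.        ]] ['image', 'range_z', 'fx', 'fy', 'cx', 'cy', 'camera_from_world']
```

View pics/top1.png

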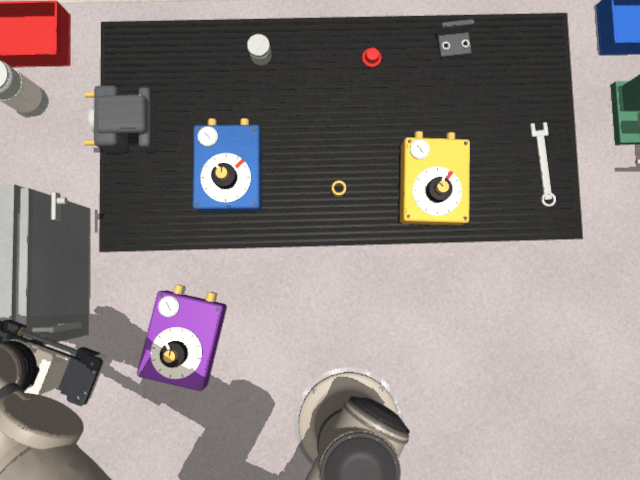

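The top view shows three regulators: blue at (225,177), yellow at (438,190) and purple at (175,353). The blue one, on the mat, is the one meant. I'll confirm it in an enlarged crop.

```bash
python3 - <<'E'
from h import *
c=np.load('top.npz'); c={k:c[k] for k in c}
cr=c['image'][145:209,190:262,::-1]; cv2.imwrite('pics/crop1.png',cv2.resize(cr,None,fx=9,fy=9,interpolation=cv2.INTER_CUBIC))
for p in [(225,177),(222,172),(205,195),(241,160),(245,200),(255,200)]: print(p,world(c,*p).round(4))
print(world(c,225,177,.09))
E
```

```text
(225, 177) [0.5153 0.2391 0.1079]
(222, 172) [0.524  0.2437 0.1152]
(205, 195) [0.4886 0.2898 0.0594]
(241, 160) [0.5592 0.2126 0.0669]
(245, 200) [0.4762 0.2069 0.0574]
(255, 200) [0.4754 0.1858 0.0591]
[0.51912961 0.24229833 0.09      ]
```

View pics/crop1.png

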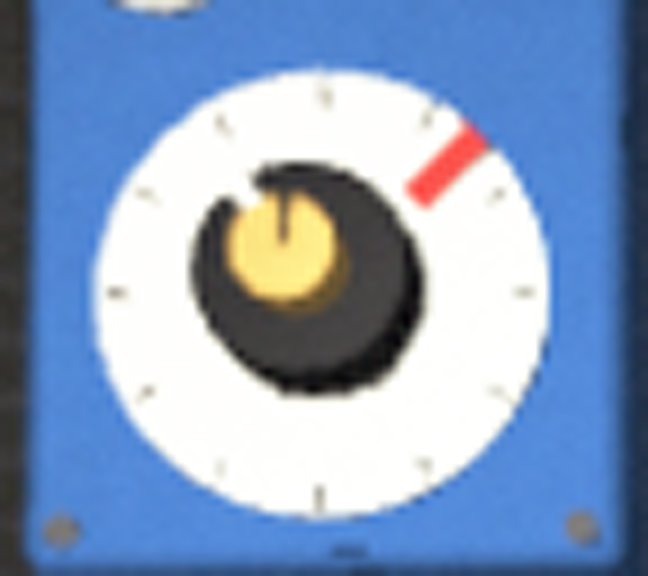

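Blue regulator confirmed: the blue body surrounds the dial, the red tab is at upper right (crop 447,165), and the ring's white line is at upper left (240,195). The turn is roughly 1.3–1.5 rad clockwise. I'll move above it and look again with the wrist camera.

```bash
python3 -m pendant '[[[39.3,0,-10.9,0,0,0,9.18],[39.3,0,-10.9,0,0,0,9.18],[39.3,0,-10.9,0,0,0,9.18],[39.3,0,-10.9,0,0,0,9.18],[39.3,0,-10.9,0,0,0,9.18],[39.3,0,-10.9,0,0,0,9.18],[39.3,0,-10.9,0,0,0,9.18],[39.3,0,-10.9,0,0,0,9.18],[39.3,0,-10.9,0,0,0,9.18],[39.3,0,-10.9,0,0,0,9.18],[39.3,0,-10.9,0,0,0,9.18],[39.3,0,-10.9,0,0,0,9.18],[39.3,0,-10.9,0,0,0,9.18],[39.3,0,-10.9,0,0,0,9.18],[39.3,0,-10.9,0,0,0,9.18]]]'
python3 - <<'E'
from h import *
c=cam('wrist','pics/w1.png'); s=status.observe(); print(s['qpos'].round(3),s['tool_pos'],s['tool_rot'])
print(np.linalg.inv(c['camera_from_world']).round(3))
E
```

```text
time: 1.55
tool_pos: [0.5186, 0.2417, 0.2269]
tool_rot: [-1.571, -0.0, -0.378]
contact_force: [0.4, -0.0, -0.1]
opening: 0.092
[ 0.302  0.429  1.39   0.     1.322 -0.891] [0.51868125 0.24161372 0.2268856 ] [-1.57054604e+00 -1.49322976e-04 -3.78065875e-01]
[[ 0.368 -0.89  -0.268  0.447]
 [ 0.93   0.353  0.105  0.271]
 [ 0.001 -0.288  0.958  0.386]
 [ 0.     0.     0.     1.   ]]
```

View pics/w1.png

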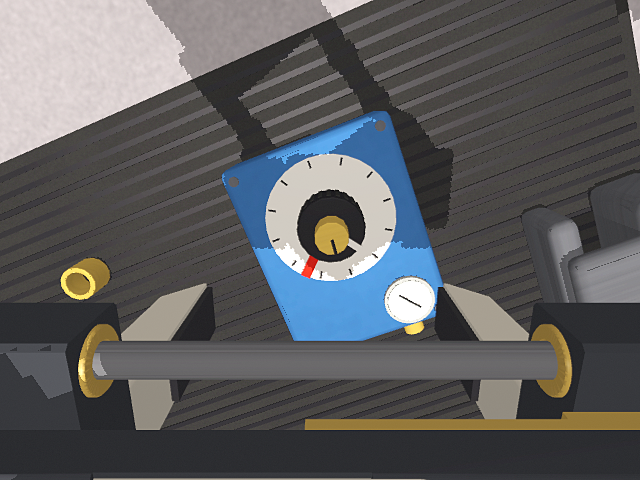

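The wrist view shows the dial centred near (331,217), the ring line near (354,243) and the red tab near (310,267). I'll enlarge that area to measure it.

```bash
python3 - <<'E'
from h import *
c=np.load('wrist.npz'); c={k:c[k] for k in c}
cv2.imwrite('pics/crop2.png',cv2.resize(c['image'][145:290,255:405,::-1],None,fx=5,fy=4,interpolation=cv2.INTER_CUBIC))
im=c['image'].astype(int); R,G,B=im[...,0],im[...,1],im[...,2]
# all pixels in world
v,u=np.mgrid[0:480,0:640]; T=np.linalg.inv(c['camera_from_world'])
d=np.stack([(u-c['cx'])/c['fx'],-(v-c['cy'])/c['fy'],-np.ones_like(u)],-1)
W=T[:3,3]+(d*c['range_z'][...,None])@T[:3,:3].T
m=np.zeros((480,640),bool); m[145:290,255:405]=1
red=m&(R>150)&(G<90)&(B<90); print('red',red.sum(),np.median(W[red],0))
dial=m&(abs(W[...,2]-np.median(W[red][:,2]))<.004)&(R>140)&(abs(R-B)<40)
print('dial z',np.median(W[dial][:,2]),[np.percentile(W[dial][:,i],[1,99]).round(4) for i in (0,1)])
cn=max(cv2.findContours((dial|red).astype(np.uint8),0,1)[0],key=len); e=cv2.fitEllipse(cv2.convexHull(cn)); print(e,world(c,*e[0],float(np.median(W[dial][:,2]))))
for lo,hi in ((.08,.1),(.1,.12)):
    q=m&(W[...,2]>lo)&(W[...,2]<hi); print(lo,q.sum(),W[q].mean(0),np.median(W[q],0))
E
```

```text
red 187 [0.55526404 0.21504083 0.06341426]
dial z 0.06184452330220014 [array([0.4757, 0.5959]), array([0.1959, 0.2944])]
((330.2365417480469, 217.0377960205078), (126.95182037353516, 130.5632781982422), 84.2259750366211) [0.52307975 0.24585797 0.06184452]
0.08 2712 [0.52118181 0.24645156 0.09228645] [0.51825131 0.24799077 0.0927322 ]
0.1 1026 [0.5237234  0.24553826 0.11231617] [0.52364205 0.24559297 0.11310862]
```

View pics/crop2.png

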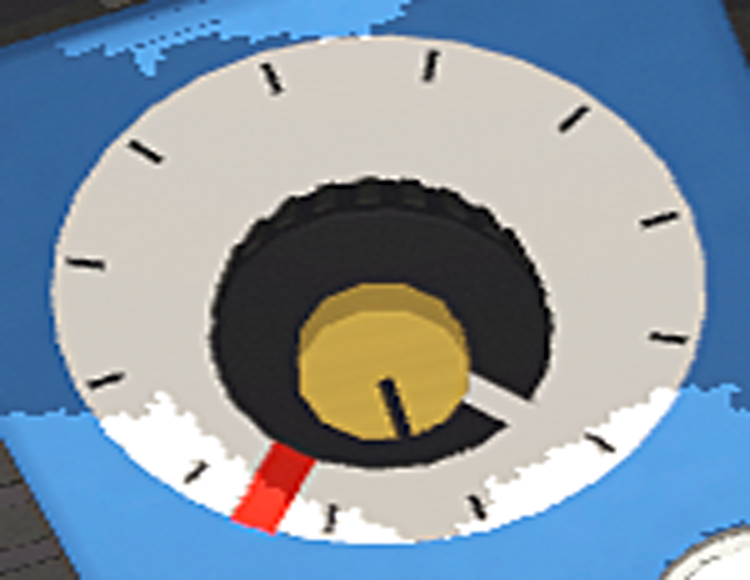

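```bash
python3 - <<'E'
from h import *
c=np.load('wrist.npz'); c={k:c[k] for k in c}
P=lambda a,b,z: world(c,255+a/5,145+b/4,z)
ctr=np.array([.5231,.2458]); z0=.0615
ang=lambda v: np.arctan2(v[1],v[0]).round(3)
lo,li=P(517,416,z0+.031),P(475,386,z0+.031); to,ti=P(253,527,z0+.0016),P(295,449,z0+.0016)
print('ring ctr from 212..552 rim',P(212,330,z0+.031),P(552,330,z0+.031))
print('line',lo,ang(lo-li),ang(lo[:2]-ctr),np.hypot(*(lo[:2]-ctr)))
print('tab',ang(to-ti),ang(to[:2]-ctr),ang(ti[:2]-ctr),np.hypot(*(to[:2]-ctr)))
f,fi=P(404,437,z0+.0515),P(387,382,z0+.0515); print('fine',ang(f[:2]-ctr),ang(f-fi),f)
E
```

```text
ring ctr from 212..552 rim [0.51433771 0.22329312 0.0925    ] [0.53247307 0.26905348 0.0925    ]
line [0.54598144 0.25866264 0.0925    ] 0.45 0.512 0.026248959509348555
tab -0.77 -0.757 -0.75 0.0542195041235403
fine -0.145 -0.14 [0.53687364 0.24378373 0.113     ]
```

Axis is at (0.523, 0.246), line at about 0.49 rad, tab at about −0.757 rad, so the ring needs about 1.25 rad clockwise. Next I centre over it, descend to about 7 mm above the dial, and close gently.

```bash
python3 -m pendant '[[[0.24,4,0.55,0,0,0,9.18],[0.24,8,0.55,0,0,0,9.18],[0.24,10,0.55,0,0,0,9.18],[0.24,12,0.55,0,0,0,9.18],[0.24,13.5,0.55,0,0,0,9.18],[0.24,14.8,0.55,0,0,0,9.18],[0.24,15.4,0.55,0,0,0,9.18],[0.24,15.8,0.55,0,0,0,9.18],[0.24,15.8,0.55,0,0,0,9.18],[0.24,15.8,0.55,0,0,0,9.18]]]' 12
python3 -m pendant '[[[0,0,0,0,0,0,7],[0,0,0,0,0,0,6],[0,0,0,0,0,0,5.5],[0,0,0,0,0,0,5],[0,0,0,0,0,0,4.5],[0,0,0,0,0,0,4.5],[0,0,0,0,0,0,4.5],[0,0,0,0,0,0,4.5]]]' 12
```

```text
time: 2.6
tool_pos: [0.5236, 0.2456, 0.0694]
tool_rot: [-1.57, -0.001, -0.379]
contact_force: [0.1, -0.9, 0.8]
opening: 0.0912
time: 3.4
tool_pos: [0.5231, 0.245, 0.0688]
tool_rot: [-1.572, 0.0, -0.379]
contact_force: [-0.9, -4.1, 1.9]
opening: 0.0496
```

It's gripped at 49.6 mm with low side force. I'll turn 1.2 rad about +y (clockwise from above), then look while still holding.

```bash
python3 -m pendant '[[[0,0,0,0,0.08,0,4.5],[0,0,0,0,0.16,0,4.5],[0,0,0,0,0.24,0,4.5],[0,0,0,0,0.32,0,4.5],[0,0,0,0,0.40,0,4.5],[0,0,0,0,0.48,0,4.5],[0,0,0,0,0.56,0,4.5],[0,0,0,0,0.64,0,4.5],[0,0,0,0,0.72,0,4.5],[0,0,0,0,0.80,0,4.5],[0,0,0,0,0.88,0,4.5],[0,0,0,0,0.96,0,4.5],[0,0,0,0,1.02,0,4.5],[0,0,0,0,1.08,0,4.5],[0,0,0,0,1.14,0,4.5],[0,0,0,0,1.18,0,4.5],[0,0,0,0,1.2,0,4.5],[0,0,0,0,1.2,0,4.5],[0,0,0,0,1.2,0,4.5]]]'
python3 - <<'E'
from h import *
c=cam('wrist')
p=(np.array(c['camera_from_world'])@[.523,.2455,.0925,1])[:3]; u=int(c['cx']+c['fx']*p[0]/-p[2]); v=int(c['cy']-c['fy']*p[1]/-p[2]); print(u,v,status.observe()['tool_rot'])
y0,x0=max(v-70,0),max(u-80,0); print(x0,y0)
cv2.imwrite('pics/w2.png',cv2.resize(c['image'][y0:v+70,x0:u+80,::-1],None,fx=4,fy=4,interpolation=cv2.INTER_CUBIC))
E
```

```text
time: 5.3
tool_pos: [0.5247, 0.2461, 0.0688]
tool_rot: [-1.568, 0.002, -1.579]
contact_force: [5.6, 1.6, -3.7]
opening: 0.0499
318 339 [-1.56749556  0.0016365  -1.57886115]
238 269
```

View pics/w2.png

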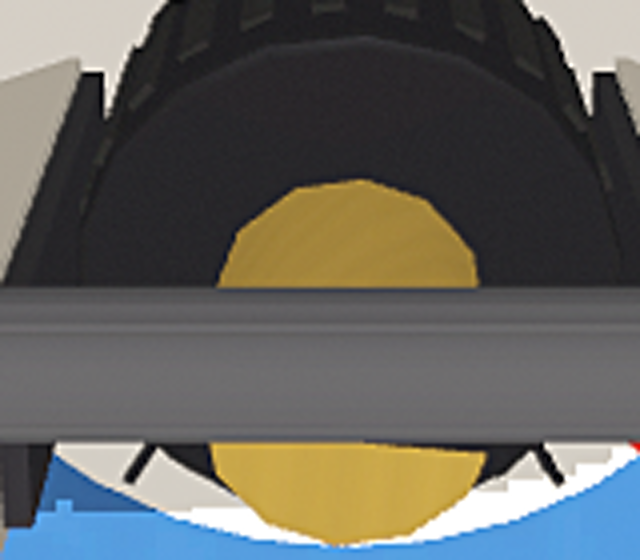

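The gripper's crossbar hides the line from here. I'll release, lift straight up and measure.

```bash
python3 -m pendant '[[[0,0,0,0,0,0,6],[0,0,0,0,0,0,8],[0,0,0,0,0,0,9.18],[0,0,0,0,0,0,9.18],[0,-2,0,0,0,0,9.18],[0,-5,0,0,0,0,9.18],[0,-9,0,0,0,0,9.18],[0,-13,0,0,0,0,9.18],[0,-15.8,0,0,0,0,9.18],[0,-15.8,0,0,0,0,9.18],[0,-15.8,0,0,0,0,9.18]]]'
python3 - <<'E'
from h import *
c=cam('wrist')
p=(np.array(c['camera_from_world'])@[.523,.2455,.08,1])[:3]; u=int(c['cx']+c['fx']*p[0]/-p[2]); v=int(c['cy']-c['fy']*p[1]/-p[2]); print(u,v,status.observe()['tool_rot'])
y0,x0=v-72,u-78; print(x0,y0)
cv2.imwrite('pics/w3.png',cv2.resize(c['image'][y0:v+72,x0:u+78,::-1],None,fx=5,fy=4,interpolation=cv2.INTER_CUBIC))
E
```

```text
time: 6.45
tool_pos: [0.5231, 0.2454, 0.227]
tool_rot: [-1.57, 0.0, -1.579]
contact_force: [-0.4, -0.5, -0.7]
opening: 0.0921
323 220 [-1.57230375e+00 -4.13693725e-04 -1.57876007e+00]
245 148
```

View pics/w3.png

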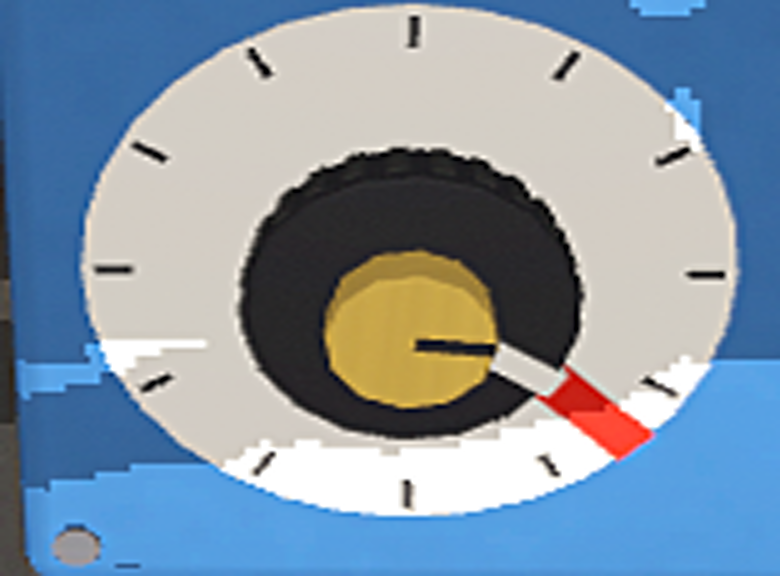

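Much closer: the line ends at about crop (552,380) and the tab runs from (554,383) to (635,446). Now the numbers for what remains.

```bash
python3 - <<'E'
from h import *
c=np.load('wrist.npz'); c={k:c[k] for k in c}
P=lambda a,b,z: world(c,245+a/5,148+b/4,z)[:2]
z0=.0615
ang=lambda v: np.arctan2(v[1],v[0]).round(3)
# axis from knob top (z0+.0515): crop x 325..497, bottom row 408 ; dial: x 83..738, y 3..516 ; ring top x 241..582 bottom 438
kc=(P(325,338,z0+.0515)+P(497,338,z0+.0515))/2; dc=(P(83,260,z0)+P(738,260,z0))/2; dv=(P(411,3,z0)+P(409,516,z0))/2; rc=(P(241,305,z0+.031)+P(582,305,z0+.031))/2
print('centres (y matters)',kc,dc,rc,'x:',dv)
R=P(411,438,z0+.031); K=P(411,408,z0+.0515); print('x ring/knob',R[0]-.025,K[0]-.012)
lo=P(552,380,z0+.031); li=P(495,356,z0+.031); to=P(635.5,446.5,z0+.0016); ti=P(554,383,z0+.0016)
f,fi=P(495,350,z0+.0515),P(415,345,z0+.0515)
for ctr in ([.5228,.2458],dv*[1,0]+dc*[0,1]):
  print(ctr,'line',ang(lo-ctr),np.hypot(*(lo-ctr)),'tab',ang(to-ctr),np.hypot(*(to-ctr)),ang(ti-ctr),'fine',ang(f-ctr))
print('dirs',ang(lo-li),ang(to-ti),ang(f-fi))
E
```

```text
centres (y matters) [0.52545705 0.24561979] [0.52575359 0.24695243] [0.52567616 0.24595046] x: [0.52564627 0.24471362]
x ring/knob 0.5004660006901408 0.5133900380105249
[0.5228, 0.2458] line -0.546 0.02733561238630423 tab -0.764 0.05454053447594272 -0.748 fine -0.168
[0.52564627 0.24695243] line -0.642 0.02561973731560748 tab -0.816 0.05335508867314794 -0.83 fine -0.306
dirs -0.506 -0.792 -0.089
```

```bash
cat > m.py <<'E'
from h import *
def rect(c,z,ctr,h=.06,n=600):
    q=np.array([[-h,-h],[h,-h],[h,h],[-h,h]])+ctr
    pc=np.c_[q,np.full(4,z),np.ones(4)]@np.array(c['camera_from_world']).T
    uv=np.c_[c['cx']+c['fx']*pc[:,0]/-pc[:,2],c['cy']-c['fy']*pc[:,1]/-pc[:,2]].astype(np.float32)
    dst=np.array([[0,0],[n,0],[n,n],[0,n]],np.float32)
    return cv2.warpPerspective(c['image'],cv2.getPerspectiveTransform(uv,dst),(n,n),flags=cv2.INTER_CUBIC) # col=x,row=y
def measure(c,ctr,z0=.0615):
    s=.12/600; g=np.mgrid[0:600,0:600]; XY=np.stack([g[1],g[0]],-1)*s-.06
    out={}
    # dial outline
    A=rect(c,z0,ctr).astype(int); r,gr,b=A[...,0],A[...,1],A[...,2]
    m=((b-r)<40)|((r>150)&(gr<100)); m&=(np.hypot(*np.moveaxis(XY,-1,0))<.056)
    cn=max(cv2.findContours(m.astype(np.uint8),0,1)[0],key=cv2.contourArea)
    e=cv2.fitEllipse(cv2.convexHull(cn)); d=np.array(e[0])*s-.06; out['dial']=(d,np.array(e[1])*s)
    red=XY[(r>150)&(gr<90)&(b<90)]; w=red-d; rr=np.hypot(*w.T); w=w[(rr>.034)&(rr<.056)]
    k=w.mean(0); out['tab']=(np.arctan2(k[1],k[0]),np.hypot(*k))
    A=rect(c,z0+.031,ctr).astype(int); r,gr,b=A[...,0],A[...,1],A[...,2]
    lum=A.max(-1); white=(r>150)&(gr>140)&(b>130)
    w=XY[white]-d; rr=np.hypot(*w.T); w=w[(rr>.0155)&(rr<.022)]
    k=np.median(w,0); out['line']=(np.arctan2(k[1],k[0]),len(w),w.std(0)); out['turn']=out['tab'][0]-out['line'][0]
    cv2.imwrite('pics/rect.png',np.hstack([rect(c,z0,ctr)[::2,::2],A.astype(np.uint8)[::2,::2]])[:,:,::-1])
    return out
if __name__=='__main__':
    c=np.load('wrist.npz'); print(measure({k:c[k] for k in c},np.array([.5256,.2447])))
E
python3 m.py
```

```text
{'dial': (array([-0.00027293,  0.00019868]), array([0.10411924, 0.10446195])), 'tab': (np.float64(-0.7887893280325616), np.float64(0.042951726540651214)), 'line': (np.float64(-0.5917246543909458), 825, array([0.00177845, 0.00160008])), 'turn': np.float64(-0.19706467364161584)}
```

View pics/rect.png

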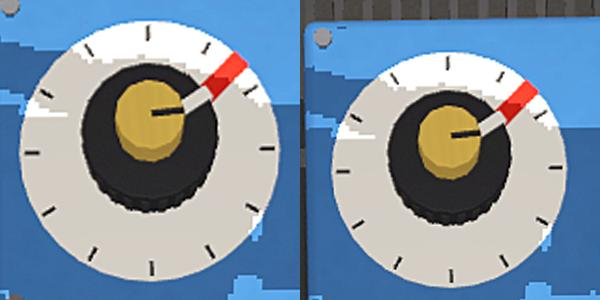

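The rectified view gives tab −0.789 and line −0.592, so about 0.20 rad clockwise remains. The fine knob reads about −0.12 against −0.14 before, so it hasn't moved. I'll re-grip and turn the rest.

```bash
python3 -m pendant '[[[0,4,0.1,0,0,0,9.18],[0,8,0.1,0,0,0,9.18],[0,10,0.1,0,0,0,9.18],[0,12,0.1,0,0,0,9.18],[0,13.5,0.1,0,0,0,9.18],[0,14.8,0.1,0,0,0,9.18],[0,15.4,0.1,0,0,0,9.18],[0,15.8,0.1,0,0,0,9.18],[0,15.8,0.1,0,0,0,9.18],[0,15.8,0.1,0,0,0,7],[0,15.8,0.1,0,0,0,6],[0,15.8,0.1,0,0,0,5.5],[0,15.8,0.1,0,0,0,5],[0,15.8,0.1,0,0,0,4.5],[0,15.8,0.1,0,0,0,4.5],[0,15.8,0.1,0,0,0,4.5],[0,15.8,0.1,0,0,0,4.5]]]' 20
python3 -m pendant '[[[0,0,0,0,0.05,0,4.5],[0,0,0,0,0.1,0,4.5],[0,0,0,0,0.15,0,4.5],[0,0,0,0,0.2,0,4.5],[0,0,0,0,0.2,0,4.5],[0,0,0,0,0.2,0,4.5]]]'
python3 -m pendant '[[[0,0,0,0,0,0,6],[0,0,0,0,0.2,0,8],[0,0,0,0,0.2,0,9.18]]]' 2>&1 | head -0; true
```

```text
time: 8.2
tool_pos: [0.5247, 0.2455, 0.0689]
tool_rot: [-1.57, 0.0, -1.579]
contact_force: [2.5, 0.3, -1.2]
opening: 0.0495
time: 8.8
tool_pos: [0.5249, 0.2454, 0.0689]
tool_rot: [-1.569, 0.001, -1.778]
contact_force: [4.4, 0.0, -0.8]
opening: 0.0496
```

The third call was a mistake: its rows repeated the 0.2 turn while the fingers opened, and I hid its output. I'll check the state, then lift and measure.

```bash
python3 -c "
from h import *
s=status.observe(); print(s)"
python3 -m pendant '[[[0,0,0,0,0,0,9.18],[0,0,0,0,0,0,9.18],[0,-2,0,0,0,0,9.18],[0,-5,0,0,0,0,9.18],[0,-9,0,0,0,0,9.18],[0,-13,0,0,0,0,9.18],[0,-15.8,0,0,0,0,9.18],[0,-15.8,0,0,0,0,9.18],[0,-15.8,0,0,0,0,9.18]]]'
python3 - <<'E'
from m import *
c=cam('wrist','pics/w4.png'); d=measure(c,np.array([.5249,.2449])); print(d)
d=measure(c,np.array([.5249,.2449])+d['dial'][0]); print(d)
cv2.imwrite('pics/w4c.png',cv2.resize(c['image'][140:300,240:400,::-1],None,fx=4,fy=3.5,interpolation=cv2.INTER_CUBIC))
E
```

```text
{'time': 9.1, 'qpos': array([3.05772079e-01, 6.02860290e-01, 1.57025386e+00, 5.16753694e-04,
       9.70863153e-01, 7.17356582e-01]), 'qvel': array([ 1.43211816e-03,  9.06863028e-05,  4.47859965e-04, -1.23195464e-04,
        1.31508254e-03,  4.26499261e-01]), 'joint_efforts': array([-3.59170313e-02, -5.16295552e+01, -2.01015991e+01,  7.60114146e-02,
       -2.10235629e-02,  1.40566626e-01]), 'tool_pos': array([0.52310748, 0.24538887, 0.06840456]), 'tool_rot': array([-1.57287325e+00, -1.24682477e-03, -1.98267180e+00]), 'contact_force': array([-0.4213072 ,  0.58335358,  0.81280122]), 'torque': array([-0.11062311,  0.04362018, -0.02449833]), 'opening': 0.0686707651114536}
time: 10.0
tool_pos: [0.524, 0.2454, 0.2269]
tool_rot: [-1.571, 0.0, -1.978]
contact_force: [-0.1, -0.2, -0.4]
opening: 0.0917
{'dial': (array([3.50384521e-04, 3.95690918e-05]), array([0.10413778, 0.10440319])), 'tab': (np.float64(-0.7883587215181554), np.float64(0.043019768656816504)), 'line': (np.float64(-0.8001183389591332), 824, array([0.00169476, 0.00167836])), 'turn': np.float64(0.011759617440977754)}
{'dial': (array([-1.80847168e-05, -1.82128906e-05]), array([0.10418478, 0.10437087])), 'tab': (np.float64(-0.7877919600093277), np.float64(0.043041772481159854)), 'line': (np.float64(-0.7991739645738161), 824, array([0.00169284, 0.00168005])), 'turn': np.float64(0.011382004564488346)}
```

View pics/w4c.png

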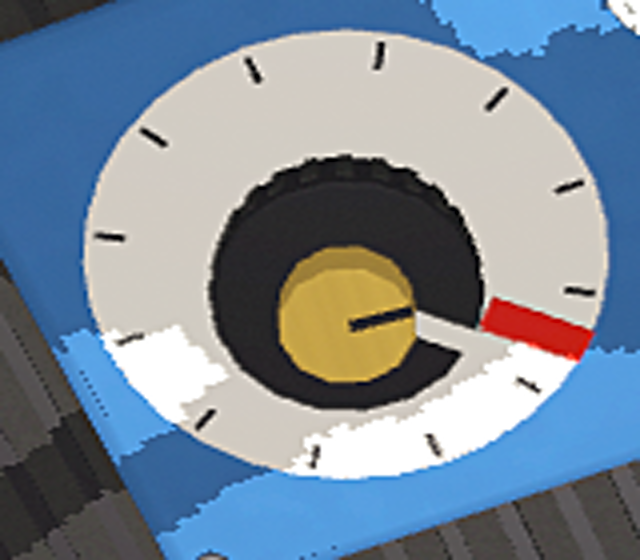

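The ring moved 0.207 rad, matching the second turn, so the stray rotation did not drag it. The residual is about 0.01 rad. I'll check camera tilt with the knob-top circle, and check the fine knob and the yellow regulator with the top camera.

```bash
python3 - <<'E'
from m import *
c=np.load('wrist.npz'); c={k:c[k] for k in c}
ctr=np.array([.5252,.2449]); s=.12/600
A=rect(c,.0615+.0515,ctr); hsv=cv2.cvtColor(A,cv2.COLOR_RGB2HSV)
m=cv2.inRange(hsv,(15,80,170),(35,255,255))  # bright top face
cn=max(cv2.findContours(m,0,1)[0],key=cv2.contourArea); e=cv2.fitEllipse(cv2.convexHull(cn)); k=np.array(e[0])*s-.06; print('knob top offset',k,np.array(e[1])*s)
g=np.mgrid[0:600,0:600]; XY=np.stack([g[1],g[0]],-1)*s-.06
dk=XY[A.max(-1)<70]-k; r=np.hypot(*dk.T); q=dk[(r>.005)&(r<.0115)].mean(0); print('fine ang',np.arctan2(q[1],q[0]))
A=rect(c,.0615+.031,ctr).astype(int); w=XY[(A.min(-1)>130)]; 
for off in (k*.6,0*k):
    v=w-off; r=np.hypot(*v.T); v=v[(r>.0155)&(r<.022)]; q=np.median(v,0); print('line',np.arctan2(q[1],q[0]))
t=dict(np.load('top.npz')); a=t['image']; b=cam('top')['image']
D=lambda x:cv2.resize(x,None,fx=4.5,fy=4.5,interpolation=cv2.INTER_CUBIC)[:,:,::-1]
cv2.imwrite('pics/cmp.png',np.vstack([np.hstack([D(i[148:208,192:260]),D(i[148:208,400:472])]) for i in (a,b)]))
E
```

```text
knob top offset [0.00018383 0.00032791] [0.02305639 0.02317782]
fine ang -0.1580528955730786
line -0.8046848810039823
line -0.7929168187097527
```

View pics/cmp.png

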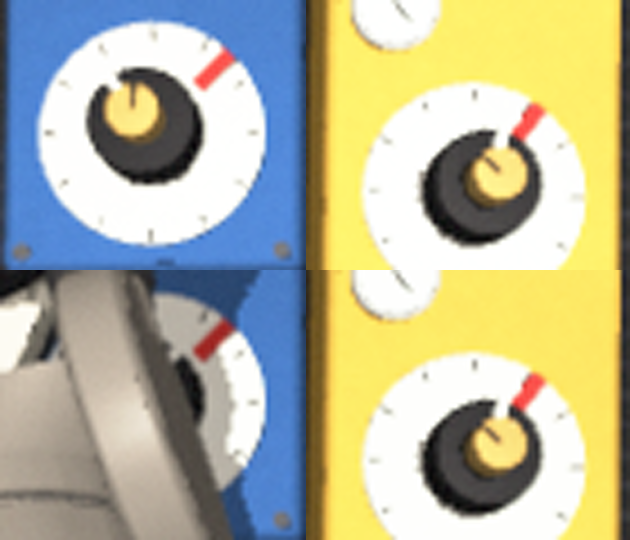

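The yellow regulator looks unchanged, and the fine line reads −0.158 against about −0.14 at the start. The ring residual is about 0.01–0.02 rad, so I'm handing in.

```bash
python3 -c "
from h import *
print(robot.hand_in(), status.observe()['time'])"
```

```text
the job is handed in; nothing more can be done
the job is handed in; nothing more can be done
```

I turned the blue regulator's black ring clockwise in two grips (1.2 rad, then 0.2 rad), let go, lifted clear and handed in at about 10 s.

- **Ring setting:** in the last wrist picture the line read −0.80 rad and the tab −0.788 rad. The line is about 0.01–0.02 rad past the tab, which is within measuring error, so I left it.
- **Fine knob:** its line read about −0.14 rad before and −0.158 rad after. I take the difference as measuring error.
- **Yellow regulator:** its ring looked the same in the top view before and after. I did not measure its angle.
- **First turn came up short:** after the 1.2 rad turn the line was still about 0.20 rad short of the tab, when my first reading put 1.25 rad between them. I don't know whether the ring slipped slightly or that reading was off. The second turn matched its command (0.207 rad measured).
- **My mistake:** after the second turn I sent a stray 0.2 rad wrist rotation while the fingers were opening. The ring measured right afterwards, so it was not dragged.
- **Not checked:** the arm hid the blue ring from the top camera at the end, so the ring check rests on the wrist camera alone.

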